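# Power up the router table: isolator, dust extractor, start

### The arm

A 7-joint arm with a two-finger parallel gripper is mounted at the origin on the work surface. World frame = base frame: x ahead of the robot, y to its left, z up, the work surface at z = 0. Lengths are in m, angles in rad, forces in N, time in s.
With the tool pointing down it reaches from about 0.425 to 0.95 m from the base axis. Payload 4.7 kg.
Tool frame: the origin (TCP) lies between the finger pads; the fingertips stand 25 mm ahead of it and the grasp point (between the pads) lies 6 mm ahead of it; z points along the fingers, y is the line along which they close (so a half turn about z gives the same grasp; the last joint's range is limited). The gripper opens to 85 mm and grips with 20 to 120 N. Pads are 22 mm wide; open, the fingers measure 114 mm over their backs; the gripper's body (76 mm by 85 mm) begins 54 mm behind the grasp point. The pads swing forward as they close: fully open they stand 13 mm farther back than shut.
Start: joints at [1.256, 0.469, -0.049, 1.532, 0.024, 1.141, -0.082], TCP at [0.19, -0.648, 0.256] pointing down, gripper open.
Joint ranges: [-2.59, 2.59], [-0.33, 1.99], [-1.39, 1.29], [0.1, 2.45], [-1.04, 4.18], [0.21, 1.99], [-2.66, 2.66]. Speed limits (rad/s): [2.57, 2.57, 3.14, 3.14, 3.14, 3.14, 3.14].

### API

Orientations are given as a 3x3 rotation matrix whose columns are the frame's x, y, z axes.
In Python, from rig import * gives the robot as it stands. Calls block until the motion is done:
- movep(position, orientation): joint-space move of the TCP to a pose.
- move_l(position, attitude=None, feed=0.15, until_force=None): straight line of the TCP; attitude=None keeps the orientation; feed is the mean speed in m/s. With until_force (N) it stops when the force on the tool has changed by that much, and returns True; else False.
- move_joints(angles): joint-space move.
- command_gripper(opening, newtons=None): finger opening in m; newtons is the grip in N (None keeps the last); returns when the fingers have stopped.
- sleep(seconds).
- inverse_kinematics(position, orientation): joint angles nearest the present ones, or None.
- sense(): the state.
- camera(name): name is "side" or "top" or "wrist"; returns (picture, depth): 384x512x3 uint8, red, green, blue; 384x512 float32, m along the optical axis (not along the pixel's ray), 0 where there is no reading.
- camera_params(name): a dict with "K" (3x3 intrinsics, pixels), "dist" ([k1, k2, p1, p2, k3] as OpenCV has them; the pictures are not rectified), "position" and "rotation" of the camera in the world; the wrist camera has in their place "tool_from_camera" (4x4, takes a point from camera to tool coordinates, whose origin is the TCP and whose axes are the flange's). Camera axes: x right, y down, z forward; pixel columns grow to the right and rows downward; lengths in m; the calibration is good to about 2 mm. A picture is of the moment at which its call begins: read the wrist's pose just before it. camera_params takes no time and is no camera call.
A pose or a line that the arm cannot do raises Unreachable and nothing moves.
- finish_job(): hands the job in, once; it reports no verdict.
The state is a dict: "time_s": time; "joint_pos": joint angles; "qd": joint speeds; "joint_efforts": joint torques, N m; "position": TCP position; "tcp_rot": TCP orientation; "wrist_force": force on the tool from outside, world axes, zero at the start; "ft_torque": the same for the moment, N m; "finger_gap": finger opening in m.
Only numpy, scipy, OpenCV 4.12 (cv2) and the standard library are available. Lean on these libraries where they do the work, as an engineer would, in place of code of your own. Each camera call takes 0.05 s, during which the arm holds its last target. There are 200 camera calls.

### The job

Using only the fingertips, switch on the router table in the shop's order: first push the red isolator paddle on the grey box fully over to on (press down its raised end with the white bar), then push the orange dust-extractor paddle on the blue box fully over to on in the same way, then press the green start button on the yellow box right down for a moment and let it come up again. Do not press the red stop button, do not lift, tip or shove the loose blue box, and leave the glue bottle, wax tin, wood offcut and tape measure where they are.

Things in the scene. Friction and masses are not known exactly. Their poses are not given: they have to be found in the camera images.
- isolator (a joint): the red paddle of the isolator (grey box): hinge angle, 0 = off (ON end up, as at the start), 0.32 rad = fully on (ON end down against its stop). The paddle is a seesaw plate 84 x 44 x 8 mm on top of its box, pivoted across its middle 66 mm above the box's underside; off, it is tilted 0.16 rad with the ON end high, on, 0.16 rad the other way. No spring: it stays where it is left. A press on the ON half takes about 3 to 8 N
- isolator_on (a point): point on the upper face of the red paddle's ON half, 28 mm from the pivot (14 mm from the paddle's ON end, which bears a white bar; the other end has a black dot); about 74 mm above the bench when off, 65 mm when on. It moves with the paddle. Seen from above it lies on the -x side of the box's own centre, so its direction from the box's origin tells the box's heading
- isolator_box: grey isolator box, 124 (x) x 80 (y) x 54 mm high, bolted to the bench; origin at the centre of its underside, x along the paddle's length, the ON end at -x
- extractor (a joint): the orange paddle of the dust extractor switch (blue box): hinge angle, 0 = off (ON end up, as at the start), 0.32 rad = fully on (ON end down against its stop). The paddle is a seesaw plate 84 x 44 x 8 mm on top of its box, pivoted across its middle 66 mm above the box's underside; off, it is tilted 0.16 rad with the ON end high, on, 0.16 rad the other way. No spring: it stays where it is left. A press on the ON half takes about 3 to 8 N
- extractor_on (a point): point on the upper face of the orange paddle's ON half, 28 mm from the pivot (14 mm from the paddle's ON end, which bears a white bar; the other end has a black dot); about 74 mm above the bench when off, 65 mm when on. It moves with the paddle. Seen from above it lies on the -x side of the box's own centre, so its direction from the box's origin tells the box's heading
- extractor_box: blue extractor switch box, 124 (x) x 80 (y) x 54 mm high, about 0.7 kg, standing loose on the bench; origin at the centre of its underside, x along the paddle's length, the ON end at -x. Pressed straight down it stays put
- start (a joint): green start button: travel pressed in, 0 = up, 0.006 m = fully down; spring return, about 1.5 N to begin and 5 N fully down
- start_top (a point): centre of the top face of the green start button, 30 mm in diameter, on the yellow box; 68 mm above the bench when up, presses straight down 6 mm into a black collar 46 mm in diameter whose rim is 62 mm above the bench; moves with the button
- stop (a joint): red stop button: travel pressed in, 0 = up, 0.006 m = fully down; same spring. Must not be pressed
- stop_top (a point): centre of the top face of the red stop button, 38 mm in diameter, 72 mm from the green one on the same yellow box, 68 mm above the bench
- station: yellow start/stop box, 150 (x) x 80 (y) x 50 mm high, bolted to the bench; origin at the centre of its underside, green button 36 mm to its -x side, red button 36 mm to its +x side
- glue: white glue bottle with orange cap, 52 mm in diameter, 150 mm high, loose; origin at the centre of its base
- wax_tin: green wax tin with brass lid, 66 mm in diameter, 55 mm high, loose; origin at the centre of its base
- offcut: dark wood offcut, 35 (x) x 90 (y) x 35 mm, loose; origin at the centre of its underside
- tape: yellow tape measure, 68 (x) x 36 (y) x 60 mm high, loose; origin at the centre of its underside
Not all that is in view belongs to the job. There is more than one size of the station; the job needs the smallest.

How it is judged:
By the outcome, as a careful person would: the job done as asked, in the order asked, and still so for the second after the job is handed in, with the robot touching nothing.
It also fails if it takes over 59 s, if anything falls off the work surface, if the arm or the gripper's body presses on something with over 40 N, if the wrist force passes 120 N, or if a joint passes its speed limit or range.

## Working session

There is one attempt and no reset: what is moved stays moved. The work goes in short steps, each a Python script; the robot and the scene stay as the last script left them, time stands still between calls to the robot, and variables do not carry over. Pictures are saved under pics/ and viewed, on a budget of 10 in all, crops included, one or two more only if the job needs it, and the job is handed in when it is done.

```bash
mkdir -p pics
cat > h.py <<'E'
from rig import *
import numpy as np, cv2
def snap(name,fn):
    s=sense(); im,d=camera(name); p=camera_params(name)
    if name=="wrist":
        T=np.eye(4);T[:3,:3]=s["tcp_rot"];T[:3,3]=s["position"];W=T@np.array(p["tool_from_camera"])
    else:
        W=np.eye(4);W[:3,:3]=p["rotation"];W[:3,3]=p["position"]
    np.savez("pics/"+fn+".npz",im=im,d=d,W=W,K=p["K"],dist=p["dist"])
    cv2.imwrite("pics/"+fn+".png",im[:,:,::-1])
def px(fn,u,v,z=None):
    f=np.load("pics/"+fn+".npz");W=f["W"]
    r=np.append(cv2.undistortPoints(np.array([[[u,v]]],float),f["K"],f["dist"])[0,0],1)
    if z is None: t=np.median(f["d"][int(v)-1:int(v)+2,int(u)-1:int(u)+2])
    else: t=(z-W[2,3])/(W[:3,:3]@r)[2]
    return W[:3,:3]@(r*t)+W[:3,3]
E
python3 - <<'E'
from h import *
snap("top","top1");snap("side","side1")
a=cv2.imread("pics/top1.png");b=cv2.imread("pics/side1.png")
cv2.imwrite("pics/top1b.png",cv2.resize(a,(800,600),interpolation=cv2.INTER_CUBIC))
print(sense(),camera_params("top")["position"])
E
```

```text
{'time_s': 0.1, 'joint_pos': array([ 1.25610752,  0.46935431, -0.04862053,  1.53358542,  0.02409493,
        1.14097977, -0.08229986]), 'qd': array([-0.0014417 , -0.00461457, -0.001418  , -0.00417132,  0.00095796,
       -0.00196841, -0.00026345]), 'joint_efforts': array([ 7.71992381e-04, -5.11518037e+01, -4.70309670e-02, -2.38391072e+01,
        1.07926354e-02,  4.39652169e-03, -2.72137709e-05]), 'position': array([ 0.19018708, -0.64715058,  0.25536612]), 'tcp_rot': array([[ 9.59425440e-01,  2.81961951e-01, -5.33126898e-04],
       [ 2.81962451e-01, -9.59424008e-01,  1.65791991e-03],
       [-4.40244146e-05, -1.74097230e-03, -9.99998484e-01]]), 'wrist_force': array([ 0.3052855 , -0.77755599, -0.24790166]), 'ft_torque': array([0.03253219, 0.02520589, 0.02581934]), 'finger_gap': 0.08537739184502748} [0.46190019 0.00112256 0.92111736]
```

View pics/top1b.png

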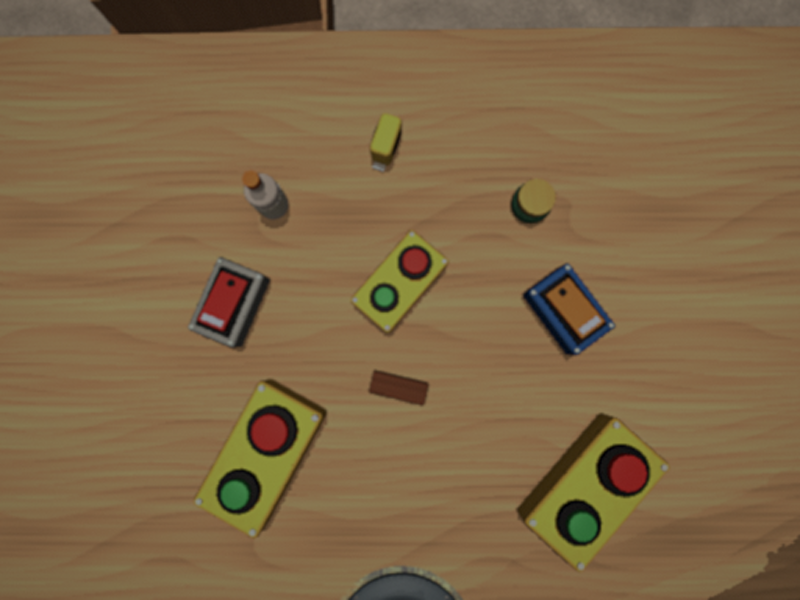

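View pics/side1.png

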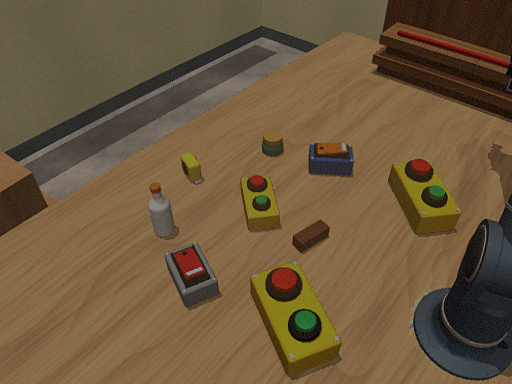

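The top view (800x600) shows three yellow stations: at (400,282), (262,458) and (596,490). The isolator is at (230,303) and the extractor at (570,309). I'll measure the 72 mm button spacing to tell which station is meant, and confirm in an enlarged crop.

Run:
```python
from h import *
k=.64
for n,pts in dict(mid=[(384,297),(415,262)],left=[(236,492),(270,433)],right=[(583,527),(628,474)]).items():
    g,r=[px("top1",u*k,v*k) for u,v in pts]; print(n,g.round(3),r.round(3),np.linalg.norm(g-r)*1e3)
for n,u,v,z in [("iso_bar",212,322,.076),("iso_dot",231,283,.06),("ext_bar",592,326,.076),("ext_dot",562,292,.06)]:
    print(n,px("top1",u*k,v*k,z).round(4),px("top1",u*k,v*k).round(4))
for n,u,v in [("glue",251,179),("wax",536,195),("off",400,387),("tape",386,135)]: print(n,px("top1",u*k,v*k).round(3))
a=np.load("pics/top1.npz")["im"][140:240,110:410,::-1]
cv2.imwrite("pics/c.png",cv2.resize(a,None,fx=2.66,fy=2.66,interpolation=cv2.INTER_CUBIC))
```

```text
mid [0.533 0.024 0.072] [ 0.586 -0.023  0.073] 71.05390965900372
left [0.253 0.236 0.101] [0.336 0.188 0.1  ] 95.55534793776614
right [ 0.203 -0.256  0.1  ] [ 0.276 -0.322  0.1  ] 98.47745871644163
iso_bar [0.4971 0.2837 0.076 ] [0.4971 0.2836 0.0763]
iso_dot [0.5578 0.2608 0.06  ] [0.5572 0.2591 0.0654]
ext_bar [ 0.4868 -0.2867  0.076 ] [ 0.4869 -0.2868  0.0757]
ext_dot [ 0.5397 -0.2483  0.06  ] [ 0.5392 -0.2468  0.0652]
glue [0.695 0.208 0.15 ]
wax [ 0.693 -0.215  0.054]
off [0.395 0.001 0.035]
tape [0.79 0.02 0.06]
```

View pics/c.png

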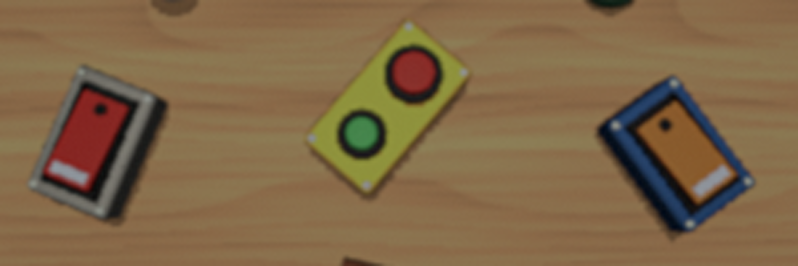

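The middle station has a 71 mm button spacing (the others 95–98 mm), so it is the smallest and the one meant. The crop confirms green at (361,133) and red at (413,73). The white bars are at (69,173) on the red paddle and (711,181) on the orange one. Next I close the fingers, hover over the isolator and take a close look.

```bash
cat >> h.py <<'E'
def R(d):
    x=np.array([d[0],d[1],0.]);x/=np.linalg.norm(x);z=np.array([0,0,-1.]);return np.column_stack([x,np.cross(z,x),z])
ISO,DI=np.array([.5046,.281]),(.935,-.353)
EXT,DE=np.array([.4933,-.282]),(.809,.587)
GRN,DG=np.array([.533,.024]),(.053,-.047)
E
python3 - <<'E'
from h import *
command_gripper(0.0); print(sense()["time_s"])
movep([*ISO,.2],R(DI)); s=sense(); print(s["time_s"],s["position"],s["finger_gap"],s["wrist_force"])
snap("wrist","w1")
E
```

```text
0.8667
4.2917 [0.50507946 0.28019238 0.20008948] 6.89652964436564e-05 [-0.56696891  0.09765329 -0.4838462 ]
```

View pics/w1.png

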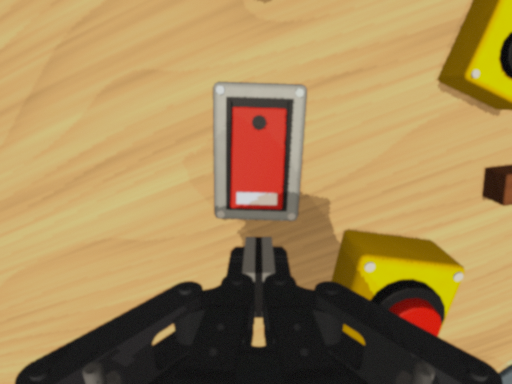

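The wrist view shows the red paddle straight ahead, with its dot at (260,123), bar at (257,199) and ON end at about (257,210). I'll check this against the top-view estimate.

Run:
```python
from h import *
for n,u,v in [("bar",257,199),("dot",260,123),("onend",257,208),("offend",260,108),("L",217,0),]:
    if v: print(n,px("w1",u,v).round(4))
c=[px("w1",u,v,.054) for u,v in [(219,90),(300,90),(293,212),(221,212)]]; print(np.mean(c,0).round(4))
a,b=px("w1",257,208,.072),px("w1",260,108,.0605); d=(b-a)[:2]; print(np.linalg.norm(d),d/np.linalg.norm(d),a[:2]+.014*d/np.linalg.norm(d),((a+b)/2)[:2])
```

```text
bar [0.5018 0.2831 0.0755]
dot [0.5589 0.2588 0.0655]
onend [0.4942 0.286  0.0754]
offend [0.57   0.2546 0.0642]
[0.5334 0.2701 0.054 ]
0.08321299200375881 [ 0.92384287 -0.38277193] [0.50596396 0.28111946] [0.53146802 0.27055247]
```

The two agree within about 2 mm. Pressing the isolator.

Run:
```python
from h import *
P=[.506,.281];o=R((.924,-.383))
move_l([*P,.108],o,feed=.12)
r=move_l([*P,.083],feed=.025,until_force=18); s=sense(); print(r,s["time_s"],s["position"],s["wrist_force"])
move_l([*P,.2],feed=.15)
snap("wrist","w2")
for u,v in [(257,199),(260,123)]: print(px("w2",u,v).round(4))
movep([*EXT,.2],R(DE)); snap("wrist","w3"); print(sense()["time_s"])
cv2.imwrite("pics/w23.png",np.hstack([cv2.imread(f"pics/w{i}.png")[60:260,100:400] for i in (2,3)]))
```

```text
True 5.9667 [0.50536242 0.28169916 0.09136814] [-2.10213692 -1.51860113  8.0520237 ]
[0.4984 0.2851 0.0644]
[0.5586 0.2575 0.0752]
8.9667
```

View pics/w23.png

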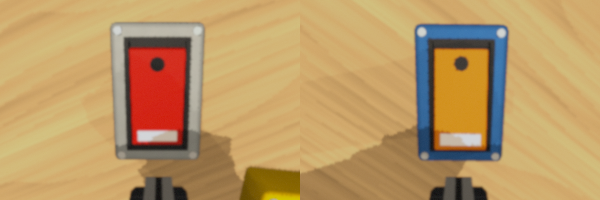

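The red paddle now has its bar end at 64.4 mm and dot end at 75.2 mm, the mirror of the start, so it is fully on. The right half of the picture shows the orange paddle with its dot at full-frame (261,123) and bar at (260,200). Pressing it next.

Run:
```python
from h import *
print("bar,dot",px("w3",260,199).round(4),px("w3",261,123).round(4))
a,b=px("w3",261,208,.072),px("w3",262,108,.0605); d=(b-a)[:2];d/=np.linalg.norm(d);P=a[:2]+.014*d
print(P,d,EXT)
assert np.linalg.norm(P-EXT)<.006
c0=np.mean([px("w3",u,v,.054) for u,v in [(218,92),(302,92),(293,215),(224,215)]],0)
move_l([*P,.108],R(d),feed=.12)
r=move_l([*P,.083],feed=.025,until_force=18); s=sense(); print(r,s["time_s"],s["position"],s["wrist_force"])
move_l([*P,.2],feed=.15)
movep([*EXT,.2],R(DE)); snap("wrist","w4")
print("bar,dot",px("w4",260,199).round(4),px("w4",261,123).round(4))
movep([*GRN,.2],R(DG)); snap("wrist","w5"); print(sense()["time_s"])
cv2.imwrite("pics/w45.png",np.hstack([cv2.imread(f"pics/w{i}.png")[60:260,100:400] for i in (4,5)]))
```

```text
bar,dot [ 0.4916 -0.2835  0.0757] [ 0.5421 -0.2477  0.0654]
[ 0.49591899 -0.2816432 ] [0.81358404 0.58144734] [ 0.4933 -0.282 ]
True 10.5917 [ 0.4953448  -0.28253498  0.09153394] [-1.91346654  1.68240679  9.05106137]
bar,dot [ 0.4874 -0.2866  0.0645] [ 0.5413 -0.2482  0.075 ]
13.3917
```

View pics/w45.png

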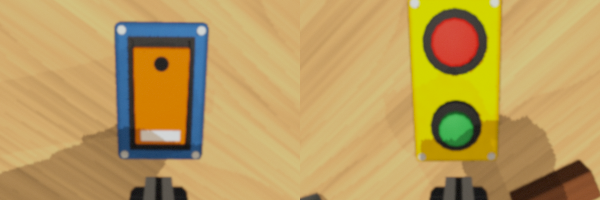

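The orange paddle is fully on (bar 64.5 mm, dot 75.0 mm) and the blue box has not visibly moved. The green button is at full-frame (257,185), with red beyond it at (255,101). Pressing green.

Run:
```python
from h import *
g=px("w5",257,186); P=px("w5",257,186,.068)[:2]; print(g,P)
assert np.linalg.norm(P-GRN)<.008
move_l([*P,.102],feed=.12); print(sense()["position"])
r=move_l([*P,.080],feed=.02,until_force=16); s=sense(); print(r,s["time_s"],s["position"],s["wrist_force"])
sleep(.3); s=sense(); print(s["position"],s["wrist_force"])
move_l([*P,.2],feed=.12)
movep([*GRN,.2],R(DG)); snap("wrist","w6"); print(px("w6",257,186),sense()["time_s"])
snap("top","top2")
cv2.imwrite("pics/top2b.png",np.vstack([cv2.resize(cv2.imread("pics/top2.png"),None,fx=1.17,fy=1.17)[60:310],cv2.resize(cv2.imread("pics/top1.png"),None,fx=1.17,fy=1.17)[60:310]]))
```

```text
[0.53852949 0.02025661 0.07207564] [0.53767366 0.021044  ]
[0.53820366 0.02088972 0.10256733]
True 15.0333 [0.53798744 0.02117073 0.09102516] [-1.85220412  0.4023687   8.65223591]
[0.5380147  0.0211674  0.09104413] [-1.23075347  0.47999184  8.5158754 ]
[0.53782064 0.02109529 0.07234508] 16.7
```

View pics/top2b.png

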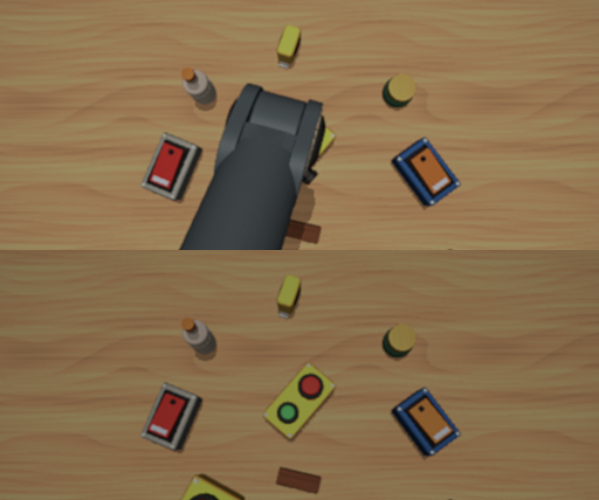

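The paddles and loose objects match the first picture. One thing doesn't fit: pressing stopped with the tip at about 66 mm, while a full press of a 68 mm button should end at 62 mm. However, depth reads this button at 72 mm when up, so I'll check depths on the station before judging the press.

Run:
```python
from h import *
for n in ("w5","w6"):
    f=np.load(f"pics/{n}.npz")
    print(n,[(p,px(n,*p).round(4)[2]) for p in [(257,178),(257,186),(257,194),(250,186),(264,186),(235,180),(280,180),(257,206),(225,150),(285,150),(255,101),(245,101),(228,101),(282,101),(150,150),(350,150)]])
a=cv2.imread("pics/w6.png")[60:260,170:370]; cv2.imwrite("pics/w6c.png",cv2.resize(a,None,fx=3,fy=3,interpolation=cv2.INTER_CUBIC))
```

```text
w5 [((257, 178), np.float64(0.0721)), ((257, 186), np.float64(0.0721)), ((257, 194), np.float64(0.0721)), ((250, 186), np.float64(0.0717)), ((264, 186), np.float64(0.0718)), ((235, 180), np.float64(0.0617)), ((280, 180), np.float64(0.0608)), ((257, 206), np.float64(0.0629)), ((225, 150), np.float64(0.0503)), ((285, 150), np.float64(0.0495)), ((255, 101), np.float64(0.0719)), ((245, 101), np.float64(0.0717)), ((228, 101), np.float64(0.0615)), ((282, 101), np.float64(0.0619)), ((150, 150), np.float64(-0.0005)), ((350, 150), np.float64(-0.0002))]
w6 [((257, 178), np.float64(0.0725)), ((257, 186), np.float64(0.0723)), ((257, 194), np.float64(0.0721)), ((250, 186), np.float64(0.072)), ((264, 186), np.float64(0.0716)), ((235, 180), np.float64(0.0622)), ((280, 180), np.float64(0.0617)), ((257, 206), np.float64(0.0617)), ((225, 150), np.float64(0.0503)), ((285, 150), np.float64(0.0494)), ((255, 101), np.float64(0.0718)), ((245, 101), np.float64(0.0718)), ((228, 101), np.float64(0.0619)), ((282, 101), np.float64(0.0614)), ((150, 150), np.float64(0.0008)), ((350, 150), np.float64(-0.0002))]
```

View pics/w6c.png

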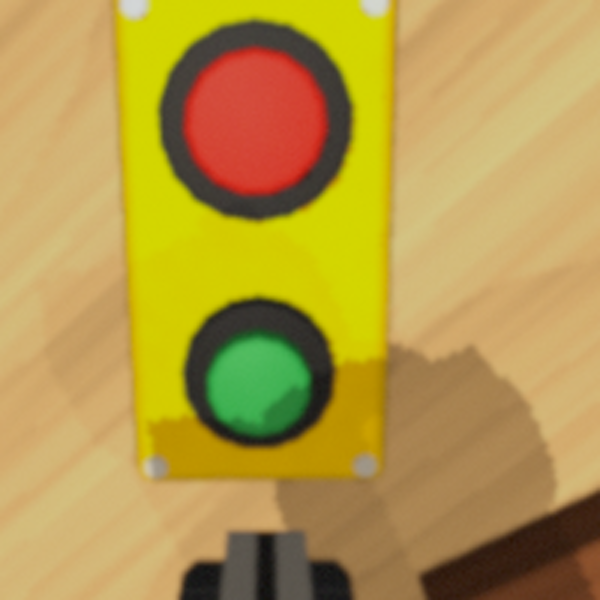

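The station depths are box 50 mm, collar 62 mm and green button top 72 mm, so the button's face really stands at 72 mm. The stop at 66 mm is therefore the full 6 mm of travel. The steady 9 N, against the 5 N spring, shows it was on its stop. The button has come back up, and red reads 72 mm, unpressed. Handing in.

```bash
python3 -c "
from rig import *
finish_job(); s=sense(); print(s['time_s'],s['wrist_force'])"
```

```text
the job is handed in; nothing more can be done
the job is handed in; nothing more can be done
```

I pushed the red isolator paddle to on, then the orange extractor paddle. Then I pressed the green start button on the smallest yellow station, held it 0.3 s and let it up. The job was handed in at about 17 s with the arm clear above everything.

**Paddles:** both are fully on. The bar end is at about 64.5 mm and the dot end at about 75 mm, the mirror of the off readings.

**Green button:** it came back up to 72 mm. While held, the fingertips stood at about 66 mm with a steady 9 N, which I read as the full 6 mm of travel against its stop.

**Other objects:** red stop stayed up at 72 mm. The blue box, glue bottle, wax tin and tape measure show no visible shift in the before and after top views. The arm partly hid the offcut in the last one, but nothing went near it.

**Disagreement:** the button face measured 72 mm when up, not the 68 mm given. The box (50 mm) and collar (62 mm) measured as stated, so I judged the full press from the measured height and the force. I did not see the button's travel directly.

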